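# Nudge the dish carrier onto its locating pins

## Robot

A 6-joint arm with a two-finger parallel gripper is mounted at the origin on a cart in front of the work surface, level with it; the furniture and walls round the work are solid. World frame = base frame: x ahead of the robot, y to its left, z up, the work surface at z = 0. Lengths are in m, angles in rad, forces in N, time in s.
With the tool pointing down it reaches from about 0.3 to 0.85 m from the base axis. Payload 5.4 kg.
Tool frame: the origin (TCP) lies on the mounting face of the last link; the fingertips stand 173 mm ahead of it and the grasp point (between the pads) lies 155 mm ahead of it; z points along the fingers, y is the direction in which the jaws open and shut (so a half turn about z gives the same grasp; the last joint's range is limited). The gripper opens to 85 mm and grips with 20 to 120 N. Pads are 22 mm wide; open, the fingers measure 114 mm over their backs; the gripper's body (76 mm by 85 mm) begins 54 mm behind the grasp point. The pads swing forward as they close: fully open they stand 13 mm farther back than shut.
Start: joints at [-1.448, 0.158, 1.597, -0, 1.386, -0.21], TCP at [0.188, -0.543, 0.405] pointing down, gripper open.
Joint ranges: [-2.91, 2.91], [-0.94, 2.29], [0.18, 2.7], [-1.29, 4.43], [0.17, 2.64], [-3, 3]. Speed limits (rad/s): [2.57, 2.57, 3.14, 3.14, 3.14, 3.14].

## Interface

Orientations are given as a rotation vector (axis times angle).
In Python, from plant import read_state, camera, camera_model, finish_job, search_frame, silhouettes gives the robot as it stands.
- The arm moves only by the shell command python3 -m pendant 'ROWS' [FORCE]. ROWS is JSON, a list of rows, each an object with "travel": the shift along the tool's x, y, z in m, a list of three; "turn": the turn about the tool's z in rad; "grip": the finger opening in m, from 0 to 0.0854. A call has 1 to 10 rows; each row shifts and turns the pose as measured when the row begins, along the tool's axes as they then stand; what a row does not reach is not made up. A row lasts 1/12 s, in which the tool goes at most 41.7 mm and 7.16 degrees, less where a joint would pass 70% of its speed; a pose out of reach is approached as far as the arm can. A call is refused whole if a number of a shift passes 0.0417 or a number of a turn 0.125, either way. A call with a gripper value outside its range is refused whole. The fingers move at their own pace and stop on an object; FORCE is the grip in N (left out, the last holds). Time passes only in rows, so rows that do not move let the fingers close. It gives the time, the measured TCP pose, the force and the opening at its end, in the units of the state.
- read_state(): the state, without advancing time (a new reading comes with each control period).
- camera(name): name is "side" or "top"; returns (picture, depth): 400x640x3 uint8, red, green, blue; 400x640 float32, m along the optical axis (not along the pixel's ray), 0 where there is no reading.
- camera_model(name): a dict with "fov_y" (degrees; the focal length in pixels is half the picture's height over the tangent of half this angle, whatever the lens; pixels are square), "cx", "cy" (the principal point, pixels), "pose" (4x4, takes a point from camera to world coordinates). Camera axes: x right, y up, looking along -z (the intrinsics and any distortion apply to the point x, -y, -z); pixel columns grow to the right and rows downward; lengths in m; the calibration is good to about 2 mm. A picture is of the moment at which its call begins. camera_model takes no time and is no camera call.
- finish_job(): hands the job in, once; it reports no verdict.
Trained networks look in the newest picture that a camera, given by its name, has taken for a name from the list of things; names that differ only in an ending like _2 or _b are one class to them, and where a whole thing is asked for, a point or a joint stands for the part that bears it (a point fixed in the world has none). Each returns a list of dicts, best first, with "conf" (0 to 1); they miss things now and then, are a little off and sometimes report something else, mostly with a low value. They report only what shows in the picture. A call takes as long as a camera call. They do not tell look-alikes from the thing itself.
- search_frame(camera, label): "location" ([column, row] in pixels, amid what is visible of it).
- silhouettes(camera, label): "pixels" (400x640 bool, what is visible of it) and "location" ([column, row] in pixels, amid what is visible of it).
The state is a dict: "clock": time; "joints": joint angles; "joint_velocities": joint speeds; "joint_efforts": joint torques, N m; "position": TCP position; "tool_rot": TCP orientation; "ft_force": force on the tool from outside, world axes, zero at the start; "ft_torque": the same for the moment, N m; "grip_width": opening from 0.0 (shut) to 1.0 (fully open).
Only numpy, scipy, OpenCV 4.12 (cv2) and the standard library are available. Lean on these libraries where they do the work, as an engineer would, in place of code of your own. Each camera call takes 0.05 s, during which the arm holds its last target. There are 200 camera calls.

## Task

The aluminium dish carrier plate lies crooked on top of the two brass pins of its dark locating base. Nudge it with the fingertips, using the grey fence at the back to square it up, until both of its holes drop over the pins and it sits flat on the base. Do not lift the plate, keep the Petri dish in its blue ring, leave the other things on the worktop where they are, and finish clear of everything.

Things in the scene. Friction and masses are not known exactly. Their poses are not given: they have to be found in the camera images.
- locating_base: Fixed dark steel base, 12 mm thick, x -97 to +73 mm, y -135 to +135 mm in its own frame. Origin: on the worktop under the centre of the seated plate; z up, x away from the robot (turned up to 0.2 rad), y left. Along its far edge a grey fence and, 36 mm before it, two brass pins 8 mm thick, 7 mm high, upper half tapered to 3.6 mm, at x = +20, y = +55 and -55 mm.
- fence_face (a point): Middle of the fence's near face, on the base's top: x = +56 mm on the base. The fence is 250 mm long (y), 14 mm thick, 26 mm above the base's top. A seated plate's far edge is about 1 mm from it, parallel.
- carrier_plate: Loose aluminium plate, 110 (x) x 160 (y) x 8 mm, about 0.35 kg. Origin: centre of its underside; axes as the base's when seated. At the start it rests on the pin tips and its near edge, leaning about 0.07 rad down toward the robot, 17 to 25 mm short of the fence, up to 45 mm off to either side, turned up to 0.09 rad. Slides at a few N. Seated: flat, underside 12 mm, flange tops 38 mm above the worktop.
- flange_near (a point): Middle of the outer face of the plate's near upturned flange, 9 mm above the plate's top: x = -55, z = +17 mm on the plate. Flange 110 mm long (y), 4 mm thick, 18 mm above the plate's top, flush with the edge. The far edge is plain and bears on the fence.
- flange_left (a point): Same for the left flange: y = +80, z = +17 mm on the plate; 90 mm long (x), 4 mm thick, 18 mm above the plate's top.
- flange_right (a point): Same for the right flange: y = -80, z = +17 mm on the plate; 90 mm long (x), 4 mm thick, 18 mm above the plate's top.
- dish: Clear closed Petri dish, 60 mm diameter, 14 mm high, standing loose in the blue ring (inside 65 mm, outside 73 mm, 7 mm high) in the middle of the plate. Origin: centre of its underside.
- hole_round (a point): Centre of the plate's round hole (12 mm diameter, right through), at its underside: x = +20, y = +55 mm on the plate. It belongs over pin_round.
- hole_slot (a point): Centre of the plate's slot hole (12 mm in x, 18 mm in y, right through), at its underside: x = +20, y = -55 mm on the plate. It belongs over pin_slot.
- pin_round (a point): Foot of the left brass pin, on the base's top surface (12 mm above the worktop): x = +20, y = +55 mm on the base.
- pin_slot (a point): Foot of the right brass pin, on the base's top surface: x = +20, y = -55 mm on the base.
- yellow_tub: Bystander: yellow lidded tub, 70 x 70 x 71 mm. Origin: centre of its underside.
- filter_box: Bystander: small pale carton, 50 x 70 x 45 mm. Origin: centre of its underside.
- vial_1: Bystander: glass vial with grey cap, 23 mm diameter, 51 mm high. Origin: centre of its underside.
- forceps: Bystander: steel forceps lying flat, 18 x 128 x 9 mm, long along its y. Origin: centre of its underside.
- marker_blue: Bystander: grey and blue marker pen, 12 x 138 x 13 mm, long along its y. Origin: centre of its underside.
- timer: Bystander: white bench timer, 62 x 68 x 19 mm. Origin: centre of its underside.
Mind the look-alikes: they are no part of the job. Leave any green look-alike of the dish alone.

How it is judged:
At the end, for the whole second after the job is handed in: Both holes are over their pins (round hole within 4 mm of its pin's centre, slot within 6.5 mm), the plate's underside is within 1.5 mm of the base's top and level within 0.02 rad, at rest, and the dish stands in the blue ring (horizontal distance between hole_round and pin_round below 0.004 m and horizontal distance between hole_slot and pin_slot below 0.0065 m and z of carrier_plate in the frame of pin_round below 0.0015 m and angle between carrier_plate's own z axis and vertical below 0.02 rad and linear speed of carrier_plate below 0.01 m/s and horizontal distance between dish and carrier_plate below 0.008 m and z of dish in the frame of carrier_plate below 0.011 m); the robot touches nothing.
It fails at once if the plate was lifted or tipped up (z of carrier_plate in the frame of pin_round above 0.015 m or angle between carrier_plate's own z axis and vertical above 0.22 rad).
It fails at once if the dish left its ring or was lifted (horizontal distance between dish and carrier_plate above 0.012 m or z of dish in the frame of carrier_plate above 0.018 m).
It fails at once if a bystander was moved more than 20 mm (distance of any of yellow_tub, filter_box, vial_1, forceps, marker_blue, timer from where it was at the start of the episode above 0.02 m).
It also fails if it takes over 45 s, if anything falls off the work surface, if the arm or the gripper's body presses on something with over 40 N, if the wrist force passes 120 N, or if a joint passes its speed limit or range.

## Working session

There is one attempt and no reset: what is moved stays moved. The work goes in short steps, Python scripts to look and compute and a shell command to move; the robot and the scene stay as the last step left them, time stands still between calls to the robot, and variables do not carry over. Pictures are saved under pics/ and viewed, about 8 in all and at most 12, crops included, and the job is handed in when it is done.

```bash
mkdir -p pics; ls
python3 - <<'E'
from plant import *
import cv2,numpy as np
s=read_state();print({k:np.round(v,3).tolist() for k,v in s.items()})
ims=[]
for n in("top","side"):
    p,d=camera(n);np.savez(f"{n}0.npz",p=p,d=d);cv2.imwrite(f"pics/{n}0.png",p[:,:,::-1]);m=camera_model(n);print(n,m)
    for l in("carrier_plate","dish","pin_round","pin_slot","locating_base","hole_round","hole_slot","flange_near","flange_left","flange_right","fence_face"):
        print(l,[(np.round(r["location"]).tolist(),round(r["conf"],2)) for r in search_frame(n,l)][:3])
print(s["clock"])
E
```

```text
pics
{'clock': 0.0, 'joints': [-1.448, 0.159, 1.598, -0.0, 1.386, -0.21], 'joint_velocities': [0.001, 0.002, 0.001, 0.001, -0.0, 0.001], 'joint_efforts': [0.0, -39.6, -33.143, -0.0, 0.008, 0.0], 'position': [0.188, -0.543, 0.404], 'tool_rot': [-3.096, -0.52, -0.0], 'ft_force': [0.155, -1.14, -0.389], 'ft_torque': [-0.04, 0.013, -0.014], 'grip_width': 0.998}
top {'fov_y': 55.094718114866005, 'cx': 318.43686569583576, 'cy': 199.00747219192436, 'pose': array([[ 1.89719473e-02,  9.98931889e-01, -4.21324851e-02,
         5.03254821e-01],
       [-9.99818445e-01,  1.88803544e-02, -2.57081423e-03,
        -6.46591932e-04],
       [-1.77259206e-03,  4.21736091e-02,  9.99108725e-01,
         1.05610798e+00],
       [ 0.00000000e+00,  0.00000000e+00,  0.00000000e+00,
         1.00000000e+00]])}
carrier_plate [([355.0, 221.0], 0.85)]
dish [([349.0, 211.0], 0.84), ([406.0, 234.0], 0.6), ([360.0, 213.0], 0.3)]
pin_round [([315.0, 196.0], 0.75), ([338.0, 208.0], 0.29)]
pin_slot [([313.0, 195.0], 0.97)]
locating_base [([316.0, 198.0], 0.92)]
hole_round [([357.0, 199.0], 0.63)]
hole_slot [([338.0, 2
[... 295 characters left out ...]
2423,  0.13495047, -0.12972076,  0.34910791],
       [-0.18627415,  0.63636996, -0.74855542, -1.12639831],
       [-0.01846751,  0.75948775,  0.65025941,  1.02782432],
       [ 0.        ,  0.        ,  0.        ,  1.        ]])}
carrier_plate [([314.0, 225.0], 0.85)]
dish [([304.0, 265.0], 0.52)]
pin_round [([327.0, 206.0], 0.69)]
pin_slot [([329.0, 210.0], 0.8)]
locating_base [([328.0, 215.0], 0.57)]
hole_round [([315.0, 225.0], 0.66), ([399.0, 237.0], 0.54), ([329.0, 211.0], 0.22)]
hole_slot [([314.0, 227.0], 0.93)]
flange_near [([318.0, 227.0], 0.57)]
flange_left [([314.0, 229.0], 0.86)]
flange_right [([317.0, 227.0], 0.78), ([328.0, 209.0], 0.68)]
fence_face [([328.0, 208.0], 0.8)]
0.0
```

Run:
```python
import cv2,numpy as np
p=np.load("top0.npz")["p"]; c=p[110:310,200:460]
cv2.imwrite("pics/topc.png",cv2.resize(c,None,fx=3,fy=3,interpolation=cv2.INTER_CUBIC)[:,:,::-1])
```

```text
(no output)
```

View pics/topc.png

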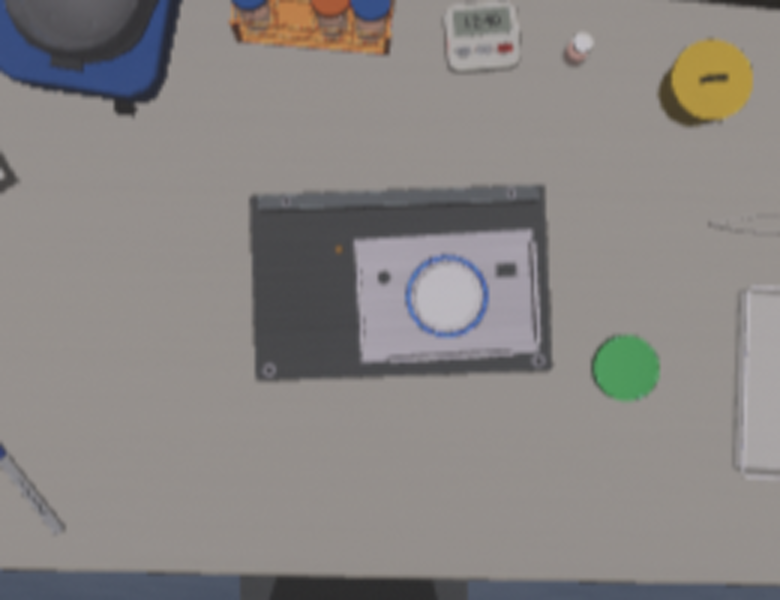

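View pics/side0.png

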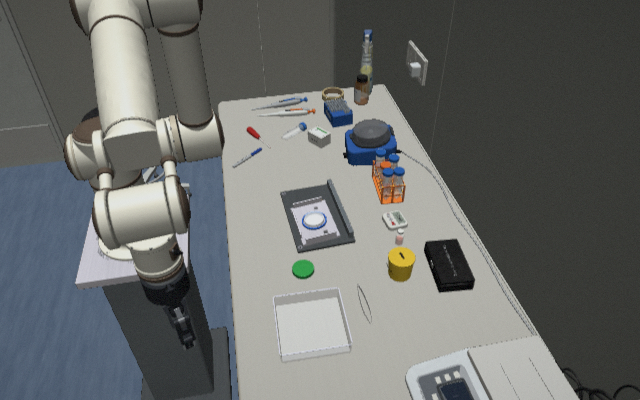

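The third-scale top crop shows the plate with its white dish in the blue ring at about (349,210). It sits roughly 40 mm right of the seat and short of the fence. The left pin shows at (313,193), the right one is under the plate, and the green look-alike at (409,232) stays alone. Next I fit the models to the silhouettes.

```bash
cat > h.py <<'E'
from plant import *
import cv2,numpy as np
from scipy.optimize import minimize
from scipy.spatial.transform import Rotation as R
S=6
def proj(n,P):
    m=camera_model(n);f=200/np.tan(np.radians(m["fov_y"]/2));T=np.linalg.inv(m["pose"])
    c=P@T[:3,:3].T+T[:3,3];return np.c_[m["cx"]+f*c[:,0]/-c[:,2],m["cy"]+f*c[:,1]/c[:,2]]
def box(x,y,z):return np.array([[a,b,c] for a in x for b in y for c in z])
BASE=np.r_[box((-.097,.073),(-.135,.135),(0,.012)),box((.056,.07),(-.125,.125),(.038,))]
PLATE=np.r_[box((-.055,.055),(-.08,.08),(0,.008)),box((-.055,),(-.055,.055),(.026,)),box((-.045,.045),(-.08,.08),(.026,))]
def place(P,q,z=0,tilt=0,sgn=1):
    # tilt: lean down toward -x, near edge at height z
    r=R.from_euler("zy",[q[2],-tilt]);off=np.array([q[0],q[1],z+.055*np.sin(tilt)]);return r.apply(P)+off
def fit(n,mask,P,q0,z=0,tilt=0):
    M=cv2.resize(mask.astype(np.float32),None,fx=S,fy=S,interpolation=cv2.INTER_LINEAR)>.5
    def cost(q):
        h=cv2.convexHull(((proj(n,place(P,q,z,tilt))+.5)*S-.5).astype(np.float32))
        I=np.zeros(M.shape,np.uint8);cv2.fillConvexPoly(I,np.round(h*16).astype(np.int32),1,shift=4)
        return (I.astype(bool)^M).sum()/M.sum()
    q0=np.array(q0,float);sx=np.r_[[q0],q0+np.diag([.01,.01,.04])]
    for _ in range(3):
        r=minimize(cost,q0,method="Nelder-Mead",options=dict(initial_simplex=sx,xatol=1e-5,fatol=1e-6));q0=r.x;sx=np.r_[[q0],q0+np.diag([.004,-.004,.02])]
    return q0,r.fun
def mask(n,l):
    r=silhouettes(n,l);return r[0]["pixels"],r[0]["conf"]
def rel(b,p):
    d=R.from_euler("z",-b[2]).apply([p[0]-b[0],p[1]-b[1],0])[:2];return np.r_[d,p[2]-b[2]]
E
python3 - <<'E'
from h import *
for n in("top","side"):
    camera(n);mp,c=mask(n,"carrier_plate");mb,cb=mask(n,"locating_base");mp=cv2.morphologyEx(mp.astype(np.uint8),cv2.MORPH_CLOSE,np.ones((15,15)))>0
    b,fb=fit(n,mb|mp,BASE,[.51,.01,.0]);print(n,"base",b.round(4),fb,c,cb)
    p,fp=fit(n,mp,PLATE,[.48,-.06,.0],.012,.07);print("plate",p.round(4),fp,"rel",rel(b,p).round(4))
    I=cv2.resize(np.load(n+"0.npz")["p"],None,fx=4,fy=4,interpolation=cv2.INTER_CUBIC)[:,:,::-1].copy()
    for P,col in((place(BASE,b),(0,255,0)),(place(PLATE,p,.012,.07),(0,0,255)),(place(np.array([[.02,.055,.019],[.02,-.055,.019]]),b),(255,255,0)),(place(np.array([[.02,.055,.008],[.02,-.055,.008]]),p,.012,.07),(255,0,255))):
        for u in proj(n,P):cv2.circle(I,tuple(int(v) for v in (u+.5)*4),3,col,-1)
    u=proj(n,np.array([[b[0],b[1],.02]]))[0]*4;x,y=map(int,u);cv2.imwrite(f"pics/fit_{n}.png",I[y-220:y+220,x-290:x+290])
a=cv2.imread("pics/fit_top.png");b=cv2.imread("pics/fit_side.png");cv2.imwrite("pics/fit.png",cv2.resize(np.vstack([a,b[100:]]),None,fx=.75,fy=.75))
E
```

```text
top base [ 0.5463 -0.0376  0.0648] 0.12871751429522282 0.89 0.94
plate [ 0.5231 -0.0788  0.0798] 0.19608771099542516 rel [-0.0258 -0.0396  0.015 ]Traceback (most recent call last):
  File "<stdin>", line 3, in <module>
  File "h.py", line 26, in mask
    r=silhouettes(n,l);return r[0]["pixels"],r[0]["conf"]
                              ~^^^
IndexError: list index out of range
```

Run:
```python
from h import *
camera("top");mb,_=mask("top","locating_base");mp,_=mask("top","carrier_plate");d=np.load("top0.npz")["d"]
I=cv2.imread("pics/fit_top.png");u=proj("top",np.array([[.5463,-.0376,.02]]))[0]*4;x,y=map(int,u)
for m,c in((mb,(0,255,255)),(mp,(255,255,255))):
    M=cv2.resize(m.astype(np.uint8),None,fx=4,fy=4,interpolation=0)[y-220:y+220,x-290:x+290]
    cv2.drawContours(I,cv2.findContours(M,0,2)[0],-1,c,1);print(m.sum(),np.argwhere(m).min(0),np.argwhere(m).max(0))
cv2.imwrite("pics/fit2.png",I);print(d[185:240:6,280:390:10].round(3))
```

```text
3890 [172 282] [237 383]
1955 [187 318] [230 379]
[[1.058 1.045 1.048 1.049 1.043 1.045 1.046 1.046 1.047 1.051 1.048]
 [1.06  1.048 1.051 1.042 1.031 1.031 1.03  1.033 1.037 1.029 1.048]
 [1.057 1.041 1.049 1.046 1.032 1.031 1.033 1.031 1.031 1.034 1.046]
 [1.059 1.041 1.047 1.046 1.032 1.032 1.019 1.019 1.025 1.032 1.042]
 [1.056 1.043 1.044 1.046 1.016 1.032 1.016 1.018 1.02  1.032 1.045]
 [1.056 1.044 1.044 1.047 1.016 1.033 1.018 1.019 1.026 1.036 1.043]
 [1.049 1.042 1.041 1.041 1.013 1.034 1.035 1.03  1.033 1.033 1.042]
 [1.052 1.045 1.04  1.041 1.018 1.035 1.035 1.036 1.033 1.017 1.041]
 [1.053 1.044 1.041 1.043 1.039 1.039 1.041 1.041 1.041 1.038 1.039]
 [1.055 1.052 1.054 1.052 1.054 1.053 1.052 1.052 1.054 1.052 1.057]]
```

View pics/fit2.png

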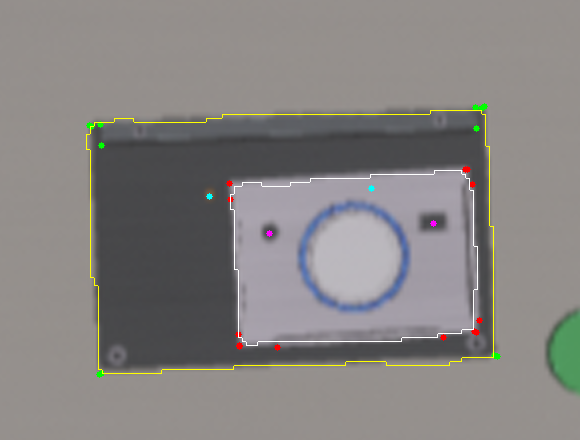

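The fit overlays well: red plate corners and cyan pins sit on the image features. Base is at (0.546, -0.038), yaw 0.065. The plate is 25 mm short, 40 mm to the right and +0.015 rad. I'll push left first on the right flange with two spread fingertips, then forward.

```bash
python3 -m pendant '[{"travel":[0.034,-0.017,0],"turn":0,"grip":0.05},{"travel":[0.034,-0.017,0],"turn":0,"grip":0.05},{"travel":[0.034,-0.017,0],"turn":0,"grip":0.05},{"travel":[0.034,-0.017,0],"turn":0,"grip":0.05},{"travel":[0.034,-0.017,0],"turn":0,"grip":0.05},{"travel":[0.034,-0.017,0],"turn":0,"grip":0.05},{"travel":[0.034,-0.017,0],"turn":0,"grip":0.05},{"travel":[0.034,-0.017,0],"turn":0,"grip":0.05},{"travel":[0.034,-0.017,0],"turn":0,"grip":0.05},{"travel":[0.034,-0.017,0],"turn":0,"grip":0.05}]'
python3 -m pendant '[{"travel":[0,0,0],"turn":-0.125,"grip":0.05},{"travel":[0,0,0],"turn":-0.125,"grip":0.05},{"travel":[0,0,0],"turn":-0.125,"grip":0.05},{"travel":[0,0,0],"turn":-0.125,"grip":0.05},{"travel":[0,0,0],"turn":-0.125,"grip":0.05},{"travel":[0,0,0],"turn":-0.125,"grip":0.05},{"travel":[0,0,0],"turn":-0.125,"grip":0.05},{"travel":[0,0,0],"turn":-0.125,"grip":0.05},{"travel":[0,0,0],"turn":-0.125,"grip":0.05},{"travel":[0,0,0],"turn":-0.125,"grip":0.05}]'
cat > w.py <<'E'
from h import *
# tool pose in base frame (mm), tool axis yaw rel base
B=np.array([.5463,-.0376,.0648])
def tool():
    s=read_state();M=R.from_rotvec(s["tool_rot"]).as_matrix();yaw=np.arctan2(M[1,0],M[0,0])
    p=np.array(s["position"]);r=rel(B,[p[0],p[1],yaw]);print("t %.2f base xy mm"%s["clock"],(r[:2]*1e3).round(1),"z",round(p[2]*1e3,1),"yaw rel",r[2].round(4),"tilt",M[2].round(3),"F",np.round(s["ft_force"],1),"grip",round(float(s["grip_width"]),3));return r,M,p
def to(x,y,z):
    # travel needed in tool axes to base x,y (m), world z
    r,M,p=tool();t=R.from_euler("z",B[2]).apply([x,y,0])+[B[0],B[1],0];t[2]=z;print("travel mm",((t-p)@M*1e3).round(1))
if __name__=="__main__":
    import sys;to(*map(float,sys.argv[1:]))
E
python3 w.py -.024 -.150 .21
```

```text
clock: 2.48
position: [0.46, -0.2662, 0.4047]
tool_rot: [3.096, 0.497, -0.0]
ft_force: [-0.1, -1.4, -0.3]
grip_width: 0.584
clock: 3.32
position: [0.4661, -0.2572, 0.4053]
tool_rot: [2.213, 2.222, -0.001]
ft_force: [-0.3, 0.8, -0.3]
grip_width: 0.588
t 3.32 base xy mm [ -94.3 -213.9] z 405.3 yaw rel 1.5097 tilt [-0.004  0.004 -1.   ] F [-0.3  0.8 -0.3] grip 0.588
travel mm [ 69.   65.5 195.2]
```

```bash
python3 -m pendant '[{"travel":[0,0,0],"turn":-0.03,"grip":0.05},{"travel":[0,0,0],"turn":-0.03,"grip":0.05},{"travel":[0.012,0.013,0.02],"turn":0,"grip":0.05},{"travel":[0.012,0.013,0.03],"turn":0,"grip":0.05},{"travel":[0.012,0.013,0.03],"turn":0,"grip":0.05},{"travel":[0.012,0.013,0.03],"turn":0,"grip":0.05},{"travel":[0.012,0.013,0.03],"turn":0,"grip":0.05},{"travel":[0,0,0.03],"turn":0,"grip":0.05},{"travel":[0,0,0.0],"turn":0,"grip":0.05}]'
python3 w.py -.024 -.150 .195
python3 - <<'E'
from plant import *
import cv2
p,d=camera("side");cv2.imwrite("pics/s1.png",cv2.resize(p[160:285,240:390],None,fx=5,fy=5,interpolation=cv2.INTER_CUBIC)[:,:,::-1])
E
```

```text
clock: 4.07
position: [0.5317, -0.1934, 0.2338]
tool_rot: [2.129, 2.285, -0.002]
ft_force: [-1.1, 1.0, -0.8]
grip_width: 0.583
t 4.07 base xy mm [ -24.6 -154.5] z 233.8 yaw rel 1.5766 tilt [-0.014  0.012 -1.   ] F [-1.1  1.  -0.8] grip 0.583
travel mm [ 5.1  0.2 38.7]
```

View pics/s1.png

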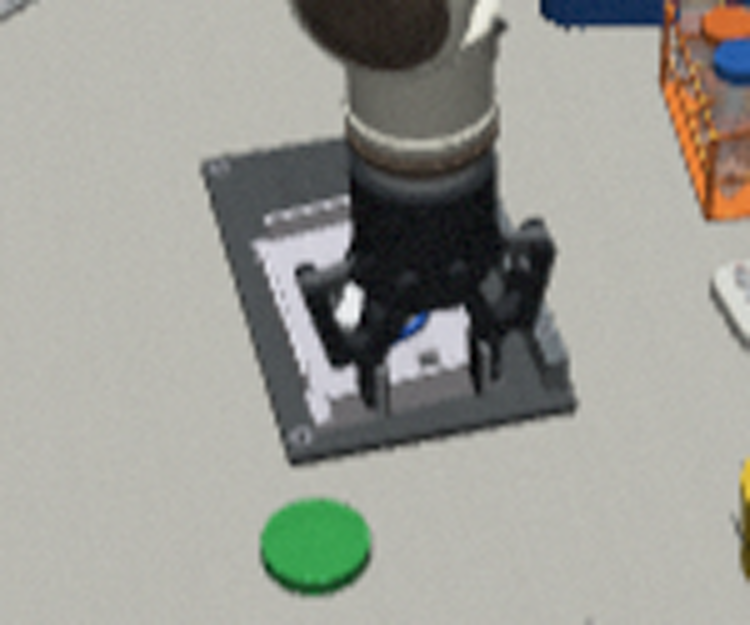

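Run:
```python
from h import *
B=np.array([.5463,-.0376,.0648])
for z in(.05,.06,.07,.08):
    P=place(np.array([[-.0566,-.1655,0],[.0074,-.1655,0]]),B);P[:,2]=z;print(z,((proj("side",P)-[240,160])*5).round())
```

```text
0.05 [[374. 436.]
 [487. 413.]]
0.06 [[373. 423.]
 [487. 401.]]
0.07 [[373. 410.]
 [487. 388.]]
0.08 [[373. 397.]
 [487. 375.]]
```

```bash
python3 -m pendant '[{"travel":[0,0,0.015],"turn":0,"grip":0.05},{"travel":[0,0,0.015],"turn":0,"grip":0.05},{"travel":[0,0,0.01],"turn":-0.005,"grip":0.05},{"travel":[0,0,0.0],"turn":0,"grip":0.05}]'
python3 w.py -.024 -.131 .194
```

```text
clock: 4.45
position: [0.5364, -0.1977, 0.2042]
tool_rot: [2.113, 2.278, 0.003]
ft_force: [0.2, 0.6, -0.5]
grip_width: 0.581
t 4.45 base xy mm [ -20.3 -159.1] z 204.2 yaw rel 1.5807 tilt [-0.024  0.025 -0.999] F [ 0.2  0.6 -0.5] grip 0.581
travel mm [28.4 -3.7  9.4]
```

```bash
python3 -m pendant '[{"travel":[0.005,-0.002,0.004],"turn":0,"grip":0.05},{"travel":[0.005,-0.002,0.004],"turn":0.003,"grip":0.05},{"travel":[0.005,0,0.004],"turn":0.003,"grip":0.05},{"travel":[0.005,0,0],"turn":0,"grip":0.05}]'
python3 w.py -.024 -.131 .194
```

```text
clock: 4.78
position: [0.5327, -0.1796, 0.1965]
tool_rot: [2.117, 2.261, 0.006]
ft_force: [-0.2, -0.3, -0.6]
grip_width: 0.589
t 4.78 base xy mm [ -22.8 -140.8] z 196.5 yaw rel 1.5714 tilt [-0.029  0.033 -0.999] F [-0.2 -0.3 -0.6] grip 0.589
travel mm [ 9.9 -1.3  2.2]
```

```bash
python3 -m pendant '[{"travel":[0.004,0,0.002],"turn":0,"grip":0.05},{"travel":[0.004,0,0],"turn":0,"grip":0.05},{"travel":[0.004,0,0],"turn":0,"grip":0.05},{"travel":[0.004,0,0],"turn":0,"grip":0.05},{"travel":[0.004,0,0],"turn":0,"grip":0.05},{"travel":[0.004,0,0],"turn":0,"grip":0.05},{"travel":[0.004,0,0],"turn":0,"grip":0.05}]'
python3 w.py -.024 -.091 .194
cat > look.py <<'E'
from w import *
import sys
p,_=camera("top");b=B
mp,c=mask("top","carrier_plate");mp=cv2.morphologyEx(mp.astype(np.uint8),cv2.MORPH_CLOSE,np.ones((15,15)))>0
q,f=fit("top",mp,PLATE,[.53,-.06,.065],.012,float(sys.argv[2]));print("rel mm",rel(b,q).round(4),f,c)
x,y=map(int,proj("top",np.array([[b[0],b[1],.02]]))[0]*4)
I=cv2.resize(p,None,fx=4,fy=4,interpolation=cv2.INTER_CUBIC)[:,:,::-1][y-180:y+180,x-250:x+250]
s,_=camera("side");J=cv2.resize(s[160:250,270:370],None,fx=4,fy=4,interpolation=cv2.INTER_CUBIC)[:,:,::-1]
K=np.zeros((360,900,3),np.uint8);K[:,:500]=I;K[:,500:]=J;cv2.imwrite("pics/"+sys.argv[1],K[:,:800] if 0 else cv2.resize(K,(800,320)))
E
python3 look.py l1.png .07
```

```text
clock: 5.37
position: [0.5314, -0.149, 0.1952]
tool_rot: [2.111, 2.26, 0.004]
ft_force: [0.5, -1.8, -0.8]
grip_width: 0.585
t 5.37 base xy mm [ -22.1 -110.2] z 195.2 yaw rel 1.5735 tilt [-0.034  0.035 -0.999] F [ 0.5 -1.8 -0.8] grip 0.585
travel mm [19.3 -1.9  0.4]
rel mm [-0.0248 -0.0236  0.01  ] 0.3723864994026284 0.68
```

View pics/l1.png

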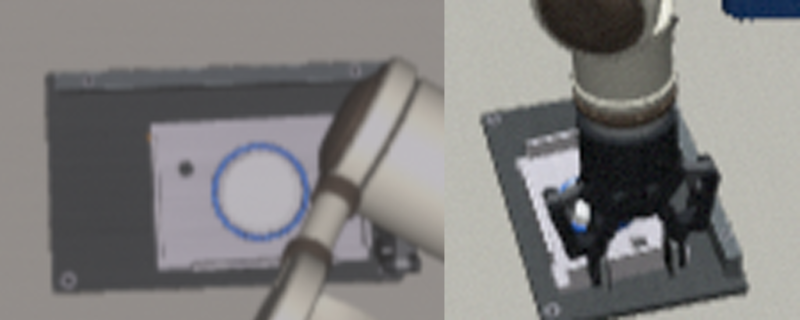

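The plate has shifted left about 15 mm; its left edge now reaches the left pin at crop (152,135), and the dish is still centred. I push further.

```bash
python3 -m pendant '[{"travel":[0.004,0,0.001],"turn":0,"grip":0.05},{"travel":[0.004,0,0],"turn":0,"grip":0.05},{"travel":[0.004,0,0],"turn":0,"grip":0.05},{"travel":[0.004,0,0],"turn":0,"grip":0.05},{"travel":[0.004,0,0],"turn":0,"grip":0.05}]'
cat > ring.py <<'E'
from w import *
p,_=camera("top");m=camera_model("top");f=200/np.tan(np.radians(m["fov_y"]/2))
h=cv2.cvtColor(p,cv2.COLOR_RGB2HSV).astype(int);x0,y0=proj("top",np.array([[B[0],B[1],.02]]))[0]
k=(h[...,0]>100)&(h[...,0]<125)&(h[...,1]>80);Y,X=np.mgrid[:400,:640];k&=(abs(X-x0)<45)&(abs(Y-y0)<28)
ys,xs=np.nonzero(k);r=cv2.fitEllipse(np.c_[xs,ys].astype(np.float32));u=r[0]
d=m["pose"][:3,:3]@np.array([(u[0]-m["cx"])/f,-(u[1]-m["cy"])/f,-1]);o=m["pose"][:3,3];w=o+d*(.0275-o[2])/d[2]
print("ring",len(xs),np.round(r[1],1),"base mm",(rel(B,[w[0],w[1],0])[:2]*1e3).round(1));tool()
E
python3 ring.py
```

```text
clock: 5.93
position: [0.5309, -0.1295, 0.1947]
tool_rot: [2.109, 2.256, 0.004]
ft_force: [-0.2, -3.7, 1.5]
grip_width: 0.584
ring 98 [25.9 26.1] base mm [-23.2  -7. ]
t 5.98 base xy mm [-21.4 -90. ] z 194.6 yaw rel 1.573 tilt [-0.036  0.038 -0.999] F [ 1.  -1.9  1.1] grip 0.585
```

```bash
python3 -m pendant '[{"travel":[0.003,0,0],"turn":0,"grip":0.05},{"travel":[0.003,0,0],"turn":0,"grip":0.05},{"travel":[0,0,0],"turn":0,"grip":0.05}]'
python3 ring.py
python3 -m pendant '[{"travel":[-0.01,0,0],"turn":0,"grip":0.05},{"travel":[-0.02,0,0],"turn":0,"grip":0.05},{"travel":[0,0,-0.03],"turn":0,"grip":0.06},{"travel":[0,0,-0.03],"turn":0,"grip":0.07},{"travel":[0,0,-0.03],"turn":0,"grip":0.08},{"travel":[0,0,-0.02],"turn":0.1,"grip":0.08},{"travel":[0,0,0],"turn":0.12,"grip":0.08},{"travel":[0,0,0],"turn":0.12,"grip":0.08},{"travel":[0,0,0],"turn":0.12,"grip":0.08},{"travel":[0,0,0],"turn":0.12,"grip":0.08}]'
python3 -m pendant '[{"travel":[0,0,0],"turn":0.12,"grip":0.08},{"travel":[0,0,0],"turn":0.12,"grip":0.08},{"travel":[0,0,0],"turn":0.12,"grip":0.08},{"travel":[0,0,0],"turn":0.12,"grip":0.08},{"travel":[0,0,0],"turn":0.12,"grip":0.08},{"travel":[0,0,0],"turn":0.12,"grip":0.08},{"travel":[0,0,0],"turn":0.12,"grip":0.08},{"travel":[0,0,0],"turn":0.06,"grip":0.08}]'
python3 ring.py;python3 w.py -.12 0 .25
```

```text
clock: 6.23
position: [0.5305, -0.1218, 0.1946]
tool_rot: [2.108, 2.257, 0.004]
ft_force: [-0.5, -1.8, 1.4]
grip_width: 0.582
ring 84 [25.9 26.1] base mm [-23.    1.1]
t 6.28 base xy mm [-21.2 -83.1] z 194.6 yaw rel 1.5735 tilt [-0.036  0.038 -0.999] F [ 0.2 -1.2  0.8] grip 0.591
clock: 7.12
position: [0.5255, -0.1516, 0.3048]
tool_rot: [2.705, 1.54, 0.023]
ft_force: [-0.0, -0.8, -0.4]
grip_width: 0.939
clock: 7.78
position: [0.5234, -0.154, 0.3005]
tool_rot: [3.131, 0.147, 0.029]
ft_force: [-1.2, -0.4, -0.6]
grip_width: 0.936
ring 109 [25.9 25.9] base mm [-23.    1.1]
t 7.83 base xy mm [ -30.4 -114.7] z 300.4 yaw rel 0.0284 tilt [ 0.018  0.008 -1.   ] F [-0.2  0.7 -0.7] grip 0.932
t 7.83 base xy mm [ -30.4 -114.7] z 300.4 yaw rel 0.0284 tilt [ 0.018  0.008 -1.   ] F [-0.2  0.7 -0.7] grip 0.932
travel mm [ -87.2 -117.5   48. ]
```

```bash
python3 -m pendant '[{"travel":[-0.02,-0.028,0],"turn":0.028,"grip":0.07},{"travel":[-0.02,-0.028,0],"turn":0,"grip":0.07},{"travel":[-0.022,-0.03,0],"turn":0,"grip":0.07},{"travel":[-0.022,-0.03,0],"turn":0,"grip":0.07},{"travel":[0,0,0],"turn":0,"grip":0.07},{"travel":[0,0,0.02],"turn":0,"grip":0.07},{"travel":[0,0,0.02],"turn":0,"grip":0.07}]'
python3 w.py -.115 .001 .19
```

```text
clock: 8.42
position: [0.4279, -0.0425, 0.2563]
tool_rot: [3.137, 0.112, 0.03]
ft_force: [-0.7, 0.4, -0.8]
grip_width: 0.815
t 8.42 base xy mm [-118.5    2.7] z 256.3 yaw rel 0.0065 tilt [ 0.019  0.003 -1.   ] F [-0.7  0.4 -0.8] grip 0.815
travel mm [ 2.2  1.6 66.3]
```

```bash
python3 -m pendant '[{"travel":[-0.003,0.002,0.02],"turn":0.006,"grip":0.07},{"travel":[0,0,0.02],"turn":0,"grip":0.07},{"travel":[0,0,0.015],"turn":0,"grip":0.07},{"travel":[0,0,0.008],"turn":0,"grip":0.07},{"travel":[0,0,0],"turn":0,"grip":0.07}]'
python3 w.py -.09 .001 .19; python3 look.py l2.png .07
```

```text
clock: 8.83
position: [0.4249, -0.0455, 0.1873]
tool_rot: [-3.137, -0.113, -0.022]
ft_force: [-0.6, -0.5, -0.1]
grip_width: 0.819
t 8.83 base xy mm [-121.6   -0. ] z 187.3 yaw rel 0.0069 tilt [ 0.014 -0.002 -1.   ] F [-0.6 -0.5 -0.1] grip 0.819
travel mm [31.7 -0.8 -2.3]
rel mm [-0.0233  0.0016  0.0122] 0.18495586708203532 0.94
```

View pics/l2.png

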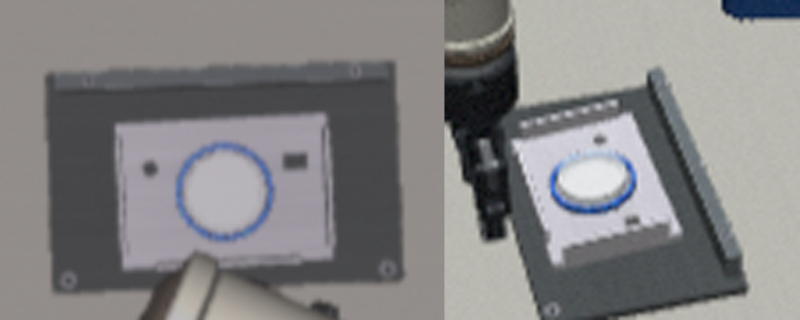

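Fit and picture agree: the plate is at (-23.3, +1.6) mm, its two holes at crop (150,168) and (295,160) centred in y, and the fingers stand behind the near edge. I now push forward.

```bash
python3 -m pendant '[{"travel":[0.006,0,-0.003],"turn":0.006,"grip":0.07},{"travel":[0.006,0,0],"turn":0,"grip":0.07},{"travel":[0.006,0,0],"turn":0,"grip":0.07},{"travel":[0.005,0,0],"turn":0,"grip":0.07},{"travel":[0.004,0,0],"turn":0,"grip":0.07},{"travel":[0.004,0,0],"turn":0,"grip":0.07},{"travel":[0.004,0,0],"turn":0,"grip":0.07},{"travel":[0.004,0,0],"turn":0,"grip":0.07}]'
python3 ring.py
```

```text
clock: 9.65
position: [0.4696, -0.0433, 0.1969]
tool_rot: [3.138, 0.104, 0.031]
ft_force: [-5.1, 0.7, 4.9]
grip_width: 0.821
ring 69 [25.8 25.9] base mm [-6.1  1.5]
t 9.70 base xy mm [-76.2  -0.9] z 197.2 yaw rel 0.0016 tilt [ 0.022  0.002 -1.   ] F [-0.8  0.7 -0.1] grip 0.82
```

```bash
python3 -m pendant '[{"travel":[0.003,0,0.001],"turn":0,"grip":0.07},{"travel":[0.003,0,0.001],"turn":0,"grip":0.07}]'
python3 ring.py
```

```text
clock: 9.87
position: [0.4767, -0.043, 0.1954]
tool_rot: [3.138, 0.104, 0.033]
ft_force: [-4.2, -2.0, 3.7]
grip_width: 0.819
ring 68 [25.7 25.9] base mm [0.4 1. ]
t 9.92 base xy mm [-69.5  -0.9] z 195.3 yaw rel 0.0016 tilt [ 0.021  0.003 -1.   ] F [-1.   1.   0.4] grip 0.819
```

```bash
python3 -m pendant '[{"travel":[0.002,0,0],"turn":0,"grip":0.07},{"travel":[0,0,0],"turn":0,"grip":0.07},{"travel":[-0.01,0,0],"turn":0,"grip":0.07},{"travel":[-0.02,0,0],"turn":0,"grip":0.07},{"travel":[-0.02,0,0],"turn":0,"grip":0.07},{"travel":[-0.02,0,0],"turn":0,"grip":0.07}]'
python3 ring.py; python3 look.py l3.png 0
```

```text
clock: 10.42
position: [0.4116, -0.0487, 0.1955]
tool_rot: [3.135, 0.105, 0.045]
ft_force: [0.2, -0.1, 0.6]
grip_width: 0.816
ring 106 [25.7 25.8] base mm [1.1 1.4]
t 10.47 base xy mm [-138.4   -1.3] z 194.1 yaw rel 0.0027 tilt [ 0.023  0.004 -1.   ] F [-1.7  1.1 -1.7] grip 0.821
rel mm [ 0.0002  0.0015 -0.0079] 0.15941185599006827 0.97
```

View pics/l3.png

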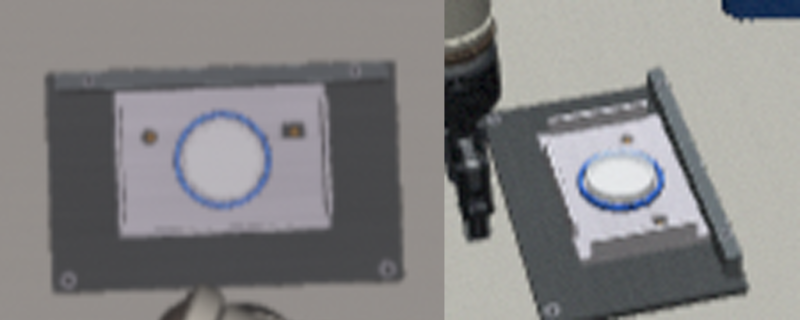

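```bash
cat > lev.py <<'E'
from w import *
m=camera_model("top");f=200/np.tan(np.radians(m["fov_y"]/2))
ds=[]
for _ in range(8): ds.append(camera("top")[1])
d=np.median(ds,0);v,u=np.mgrid[:400,:640]
C=np.stack([(u-m["cx"])/f*d,-(v-m["cy"])/f*d,-d],-1)@m["pose"][:3,:3].T+m["pose"][:3,3]
L=R.from_euler("z",-B[2]).apply((C-[B[0],B[1],0]).reshape(-1,3))
x,y,z=L.T;ok=(d.ravel()>0)
bz=ok&(abs(y)>.095)&(abs(y)<.125)&(abs(x)<.04)
pl=ok&(abs(x)<.042)&(abs(y)<.068)&(np.hypot(x,y)>.044)&~((abs(x-.02)<.012)&(abs(abs(y)-.055)<.015))
for n,k in(("base",bz),("plate",pl)):
    A=np.c_[x,y,np.ones_like(x)][k];s=np.linalg.lstsq(A,z[k],rcond=None)[0];print(n,k.sum(),"slopes",s[:2].round(4),"z mm",(s[2]*1e3).round(2),"std",(z[k]-A@s).std().round(4))
E
python3 lev.py
```

```text
base 648 slopes [ 0.0015 -0.0007] z mm 11.32 std 0.0008
plate 557 slopes [-0.0002 -0.    ] z mm 19.25 std 0.0008
```

Both brass pins show inside the holes, at crop (150,136) and (293,131). Depth puts the plate's top 7.9 mm above the base and level, so it is seated. I retreat upward.

```bash
python3 -m pendant '[{"travel":[-0.005,0,-0.03],"turn":0,"grip":0.07},{"travel":[0,0,-0.03],"turn":0,"grip":0.07},{"travel":[0,0,-0.03],"turn":0,"grip":0.07},{"travel":[0,0,-0.02],"turn":0,"grip":0.07},{"travel":[0,0,0],"turn":0,"grip":0.07},{"travel":[0,0,0],"turn":0,"grip":0.07},{"travel":[0,0,0],"turn":0,"grip":0.07}]'
python3 ring.py; python3 lev.py; python3 -c "
from plant import *;print(finish_job())"
```

```text
clock: 11.6
position: [0.4035, -0.048, 0.3067]
tool_rot: [3.139, 0.106, 0.031]
ft_force: [-1.0, -0.3, -0.0]
grip_width: 0.821
ring 106 [25.7 25.7] base mm [1.1 1.3]
t 11.65 base xy mm [-143.4   -1. ] z 306.1 yaw rel 0.003 tilt [ 0.018  0.    -1.   ] F [ 0.1 -0.2  0.6] grip 0.821
base 649 slopes [-0.0007 -0.001 ] z mm 11.35 std 0.0008
plate 558 slopes [0.001  0.0002] z mm 19.31 std 0.0007
the job is handed in; nothing more can be done
None
```

The carrier plate is seated on both pins and the job is handed in at about 12 s on the robot's clock; `finish_job` reports no verdict. I pushed the plate about 40 mm left on its right flange with two spread fingertips, then about 24 mm forward on the near flange up to the fence, and raised the gripper clear.

- **Seating:** both pins are visible in their holes. The plate's top is 7.96 mm above the base, against 8 mm nominal, and level within about 0.002 rad.
- **Position:** the ring's centre is at (1.1, 1.3) mm on the base. The silhouette fit gave (0.2, 1.5) mm, so the two differ by about 1 mm, within the calibration error.
- **Dish and surroundings:** the dish is in its blue ring and the gripper touches nothing. The gripper stayed near the plate and away from the bystanders, but I did not measure their positions afterwards.
- **Failed or poor checks:** the silhouette fits kept high mismatch scores (0.13 to 0.37), although the drawn overlay matched the picture. The side camera's silhouette call came back empty, so the positions rest on the top camera alone. The tool also tilted up to about 0.05 rad during the moves, without consequence.

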